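# Sort two printing blocks from the drying rack into the pass and reject nests

### The job

Two cleaned printing blocks are locked in the drying rack by the orange turn-button: turn it anticlockwise all the way to its stop and leave it open. Then lower the green-dotted block gently into the green (pass) nest and the red-dotted block into the red (reject) nest, face up, flat on the seat between the two cheeks, and let go. The rack bares only a block's short ends and a nest only its long sides, so each will have to be put down and taken again the other way; leave the bottle, tin and brush undisturbed.

Things in the scene. Friction and masses are not known exactly. Their poses are not given: they have to be found in the camera images.
- rack: fixed grey drying rack, base 76 x 132 mm (x, y), origin under its centre. Two block pockets, centres y = +-36 mm, length along x, floor z = 4 mm. Steel walls along the long sides (50 mm long, 5 thick, up to z = 28 mm, flush with the block's top, 2 mm play); at the ends only lips up to z = 7 mm (x = +-29 to 32 mm), so a block can be gripped only across its 54 mm length.
- turn_button (a joint): angle (rad) of the orange turn-button, on a vertical axis at the rack's centre between the pockets. At 0 its bar lies along the rack's y, over both blocks, holding them down; grows anticlockwise seen from above; end stop at 1.45 (bar nearly along the rack's x, blocks free). Starts at 0 to 0.3.
- knob_grip (a point): on the turn-button's axis, mid-height of its upright orange grip fin (54 mm above the table). Fin 12 mm thick, 34 mm long, z = 35 to 64 mm, its length along the bar. The bar is 12 mm wide, 64 mm long, z = 30 to 35 mm. Turns with the button: its y axis lies along the bar, its x axis across the fin.
- block_green: loose printing block, dark wood, 54 x 34 x 24 mm (x, y, z), with a copper ornament plate and a green dot 15 mm across on its top, the dot towards its +x end. Origin: centre of its underside. Starts in one of the two rack pockets (either one), its length along the rack's x.
- block_red: loose printing block, dark wood, 54 x 34 x 24 mm (x, y, z), with a copper ornament plate and a red dot 15 mm across on its top, the dot towards its +x end. Origin: centre of its underside. Starts in one of the two rack pockets (either one), its length along the rack's x.
- nest_green: fixed green (pass) nest. Base 77 x 52 mm, its top, the seat, at z = 4 mm; origin under its centre. Block length goes along x, either way round. green cheeks at both ends (x = +-29.5 to 36.5 mm, 36 mm wide, up to z = 34 mm, taller than the block) leave no finger room; along the sides (y = +-20.5 to 23.5 mm) only lips up to z = 7 mm. Block has 2.5 mm play at each end, 3.5 mm each side.
- nest_red: fixed red (reject) nest. Base 77 x 52 mm, its top, the seat, at z = 4 mm; origin under its centre. Block length goes along x, either way round. red cheeks at both ends (x = +-29.5 to 36.5 mm, 36 mm wide, up to z = 34 mm, taller than the block) leave no finger room; along the sides (y = +-20.5 to 23.5 mm) only lips up to z = 7 mm. Block has 2.5 mm play at each end, 3.5 mm each side.
- bottle: bystander: loose amber glass bottle, 56 mm across, 115 mm high, origin under its centre. Not to be disturbed.
- tin: bystander: loose steel ink tin, 72 mm across, 50 mm high, origin under its centre. Not to be disturbed.
- brush: bystander: loose green-bristled brush with a wooden back, 150 x 50 x 45 mm, long along its x, origin under its centre. Not to be disturbed.

How it is judged:
By the outcome, as a careful person would: the job done as asked, in the order asked, and still so for the second after the job is handed in, with the robot touching nothing.
It also fails if it takes over 72 s, if anything falls off the work surface, if the arm or the gripper's body presses on something with over 40 N, if the wrist force passes 120 N, or if a joint passes its speed limit or range.

### The arm

A 6-joint arm with a two-finger parallel gripper is mounted at the origin on the work surface. World frame = base frame: x ahead of the robot, y to its left, z up, the work surface at z = 0. Lengths are in m, angles in rad, forces in N, time in s.
With the tool pointing down it reaches from about 0.3 to 0.75 m from the base axis. Payload 8.5 kg.
Tool frame: the origin (TCP) lies on the centre line of the jaws, within the pads' length; the fingertips stand 19 mm ahead of it and the grasp point (between the pads) is the TCP; z points along the fingers, y is the line along which they close (so a half turn about z gives the same grasp; the last joint's range is limited). The gripper opens to 85 mm and grips with 20 to 120 N. Pads are 22 mm wide; open, the fingers measure 114 mm over their backs; the gripper's body (76 mm by 85 mm) begins 54 mm behind the grasp point. The pads swing forward as they close: fully open they stand 13 mm farther back than shut.
Start: joints at [-1.381, 0.381, 1.297, -0, 1.464, -0.215], TCP at [0.217, -0.506, 0.25] pointing down, gripper open.
Joint ranges: [-3.11, 3.11], [-0.89, 2.33], [0.22, 2.48], [-1.42, 4.56], [0.17, 2.85], [-2.88, 2.88]. Speed limits (rad/s): [2.39, 2.39, 3.14, 3.14, 3.14, 3.14].

### API

Orientations are given as a unit quaternion [w, x, y, z].
In Python, from cell import * gives the robot as it stands.
- The arm moves only by the shell command python3 -m creep 'ROWS' [FORCE]. ROWS is JSON, a list of rows, each an object of numbers: "gripper": the closure, from -1 (fully open) to 1 (shut); "dx", "dy", "dz": the shift along the world's x, y, z in cm; "spin": the turn about the world's z in rad. A call has 1 to 5 rows; each row is the pose to reach, as a shift and turn from the pose commanded when the call began; what a row does not reach only later rows make up. A row lasts 1/12 s, in which the tool goes at most 41.7 mm and 7.16 degrees, less where a joint would pass 70% of its speed; a pose out of reach is approached as far as the arm can. A call with a gripper value outside its range is refused whole. The fingers move at their own pace and stop on an object; FORCE is the grip in N (left out, the last holds). Time passes only in rows, so rows that repeat a pose let the fingers close. It gives the time, the measured TCP pose, the force, the opening and the grip force at its end, in the units of the state.
- sense(): the state, without advancing time (a new reading comes with each control period).
- snapshot(name): name is "scene" or "side" or "wrist"; returns a dict with "image" (480x640x3 uint8, red, green, blue), "depth" (480x640 float32, m along the optical axis (not along the pixel's ray), 0 where there is no reading), "camera_matrix" (3x3 intrinsics, pixels), "D" ([k1, k2, p1, p2, k3] as OpenCV has them; the pictures are not rectified), "xyz" and "rotation" of the camera in the world. Camera axes: x right, y up, looking along -z (the intrinsics and any distortion apply to the point x, -y, -z); pixel columns grow to the right and rows downward; lengths in m; the calibration is good to about 2 mm. A picture is of the moment at which its call begins.
- close_job(): hands the job in; it is judged then, once.
The state is a dict: "t": time; "joints": joint angles; "dq": joint speeds; "tau": joint torques, N m; "ee_pos": TCP position; "orientation": TCP orientation; "contact_force": force on the tool from outside, world axes, zero at the start; "ft_torque": the same for the moment, N m; "grip_width": finger opening in m; "finger_force": force on a finger pad.
Only numpy, scipy, OpenCV 4.12 (cv2) and the standard library are available. Lean on these libraries where they do the work, as an engineer would, in place of code of your own. Each camera call takes 0.05 s, during which the arm holds its last target. There are 200 camera calls.

## Working session

There is one attempt and no reset: what is moved stays moved. The work goes in short steps, Python scripts to look and compute and a shell command to move; the robot and the scene stay as the last step left them, time stands still between calls to the robot, and variables do not carry over. Pictures are saved under pics/ and viewed, at most 10 in all, crops included, and the job is handed in when it is done.

```bash
ls; mkdir -p pics; python3 - <<'E'
from cell import *
import cv2, numpy as np
s=sense(); print({k:np.round(v,3).tolist() for k,v in s.items()})
ims=[]
for n in ["scene","side"]:
    d=snapshot(n); np.savez('/tmp/'+n+'.npz',**d)
    cv2.imwrite(f'pics/{n}0.png',d['image'][:,:,::-1]); print(n,np.round(d['xyz'],3),np.round(d['rotation'],2).tolist(),np.round(d['camera_matrix'],1).tolist(),d['D'])
E
```

```text
pics
{'t': 0.0, 'joints': [-1.381, 0.381, 1.298, -0.0, 1.464, -0.215], 'dq': [-0.001, -0.0, -0.001, -0.001, 0.002, -0.001], 'tau': [-0.0, -44.846, -23.128, -0.0, 0.005, 0.0], 'ee_pos': [0.217, -0.505, 0.25], 'orientation': [-0.001, 0.98, 0.201, 0.0], 'contact_force': [0.141, -0.067, 0.206], 'ft_torque': [0.025, 0.098, 0.015], 'finger_force': 0.0, 'grip_width': 0.085}
scene [ 1.139 -0.415  0.838] [0.84, 0.32, 0.16, 0.41] [[488.9, 0.0, 323.6], [0.0, 488.9, 231.8], [0.0, 0.0, 1.0]] [-0.07946885  0.          0.          0.          0.        ]
side [0.054 0.507 0.978] [-0.38, -0.14, 0.31, 0.86] [[566.5, 0.0, 316.6], [0.0, 566.5, 231.8], [0.0, 0.0, 1.0]] [0.02770287 0.         0.         0.         0.        ]
```

View pics/scene0.png

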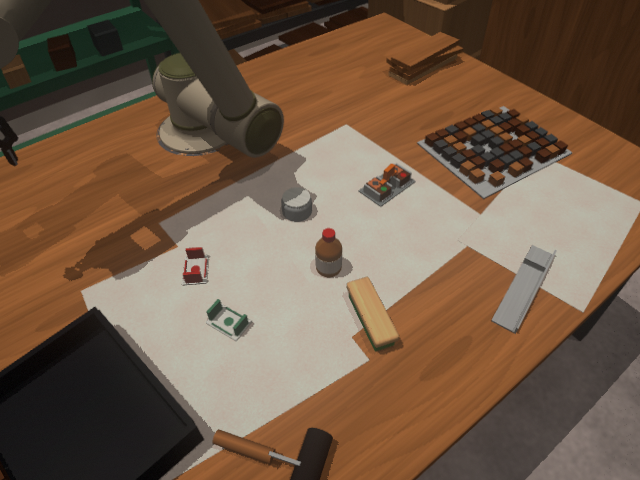

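View pics/side0.png

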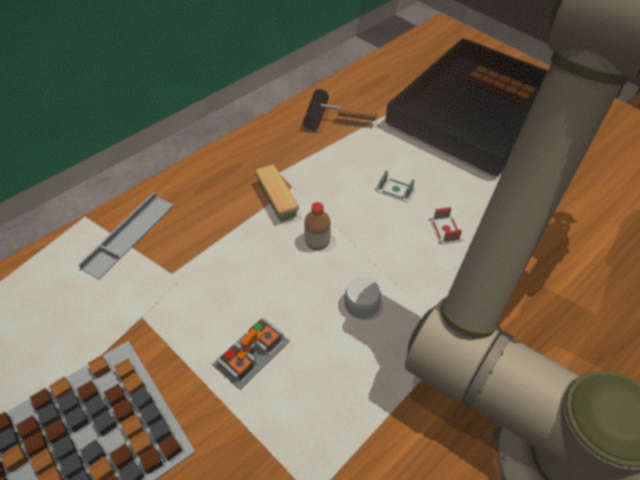

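```bash
cat > h.py <<'E'
import cv2, numpy as np
from cell import *
def ray(d,uv):
    uv=np.atleast_2d(np.asarray(uv,float))[:,None,:]
    n=cv2.undistortPoints(uv,np.array(d['camera_matrix']),np.array(d['D']))[:,0,:]
    r=np.c_[n[:,0],-n[:,1],-np.ones(len(n))]@np.array(d['rotation']).T
    return np.array(d['xyz']),r
def plane(d,uv,z):
    o,r=ray(d,uv); return o+r*((z-o[2])/r[:,2])[:,None]
def tri(views):   # [(d,uv),...] -> point nearest all the rays, and miss
    A=np.zeros((3,3)); b=np.zeros(3); L=[]
    for d,uv in views:
        o,r=ray(d,uv); r=r[0]/np.linalg.norm(r[0]); P=np.eye(3)-np.outer(r,r); A+=P; b+=P@o; L.append((o,P))
    x=np.linalg.solve(A,b); return x,max(np.linalg.norm(P@(x-o)) for o,P in L)
def load(n): return dict(np.load(f'/tmp/{n}.npz'))
def shot(name,tag):
    d=snapshot(name); np.savez(f'/tmp/{tag}.npz',**d); cv2.imwrite(f'pics/{tag}.png',d['image'][:,:,::-1]); return d
def blobs(d,hues,smin=110,vmin=50,amin=15,roi=None):
    h=cv2.cvtColor(d['image'],cv2.COLOR_RGB2HSV); m=np.zeros(h.shape[:2],np.uint8)
    for a,b in hues: m|=cv2.inRange(h,(a,smin,vmin),(b,255,255))
    if roi: k=np.zeros_like(m); x0,y0,x1,y1=roi; k[y0:y1,x0:x1]=1; m*=k
    n,l,st,c=cv2.connectedComponentsWithStats(m)
    return [(int(st[i,4]),c[i],l==i) for i in np.argsort(-st[:,4]) if i and st[i,4]>=amin]
E
python3 - <<'E'
from h import *
a,b=load('scene'),load('side'); np.set_printoptions(precision=4,suppress=True)
for n,p,q in [('rack',(387,182),(251,350)),('green',(229,322),(396,187)),('red',(195,269),(447,228)),('bottlecap',(329,234),(318,209)),('tin',(297,192),(364,285)),('brush',(371,310),(277,192))]:
    print(n,*tri([(a,p),(b,q)]))
for n,d,roi in [('sc',a,(350,150,425,215)),('sd',b,(205,310,300,395))]:
  for nm,h in [('or',[(5,14)]),('red',[(0,3),(174,180)]),('gr',[(45,85)])]:
    print(n,nm,[(x[0],x[1]) for x in blobs(d,h,150,60,8,roi)])
E
```

```text
Traceback (most recent call last):
  File "h.py", line 13, in tri
    o,r=ray(d,uv); r=r[0]/np.linalg.norm(r[0]); P=np.eye(3)-np.outer(r,r); A+=P; b+=P@o; L.append((o,P))
        ~~~^^^^^^
  File "h.py", line 6, in ray
    r=np.c_[n[:,0],-n[:,1],-np.ones(len(n))]@np.array(d['rotation']).T
      ~~~~~~~~~~~~~~~~~~~~~~~~~~~~~~~~~~~~~~^~~~~~~~~~~~~~~~~~~~~~~~~~
ValueError: matmul: Input operand 1 has a mismatch in its core dimension 0, with gufunc signature (n?,k),(k,m?)->(n?,m?) (size 4 is different from 3)
```

```bash
sed -i "s/np.array(d\['rotation'\]).T/R.from_quat(d['rotation'],scalar_first=True).as_matrix().T/; 1a from scipy.spatial.transform import Rotation as R" h.py
cat > /tmp/a.py <<'E'
from h import *
a,b=load('scene'),load('side'); np.set_printoptions(precision=4,suppress=True)
for n,p,q in [('rack',(387,182),(251,350)),('green',(229,322),(396,187)),('red',(195,269),(447,228)),('bottlecap',(329,234),(318,209)),('tin',(297,192),(364,285)),('brush',(371,310),(277,192))]:
    print(n,*tri([(a,p),(b,q)]))
for n,d,roi in [('sc',a,(350,150,425,215)),('sd',b,(205,310,300,395))]:
  for nm,h in [('or',[(5,14)]),('red',[(0,3),(174,180)]),('gr',[(45,85)])]:
    print(n,nm,[(x[0],x[1]) for x in blobs(d,h,150,60,8,roi)])
E
PYTHONPATH=. python3 /tmp/a.py
```

```text
Traceback (most recent call last):
  File "h.py", line 1, in <module>
    import cv2, numpy as np
ModuleNotFoundError: No module named 'cv2'
```

```bash
python3 - < /tmp/a.py
```

```text
rack [0.5121 0.2608 0.0118] 0.0008103803158223409
green [ 0.6165 -0.2576  0.0044] 0.0019947715334406543
red [ 0.4549 -0.2483  0.0025] 0.0017516488783536554
bottlecap [ 0.6254 -0.0142  0.1062] 0.002244185574330604
tin [0.4485 0.0298 0.0645] 0.003096806520147141
brush [ 0.7782 -0.0282  0.0284] 0.0013467018810206345
sc or [(489, array([411.7975, 158.1104])), (226, array([387.0398, 174.615 ]))]
sc red [(18, array([402.7778, 174.5   ]))]
sc gr []
sd or [(618, array([248.7848, 347.8803])), (41, array([207.2927, 391.2195]))]
sd red [(36, array([228.9722, 353.5   ]))]
sd gr [(10, array([256.9, 326.7]))]
```

```bash
python3 -m creep '[{"gripper":-1,"dx":3,"dy":2.6,"dz":0.5},{"gripper":-1,"dx":6,"dy":5.2,"dz":1},{"gripper":-1,"dx":9,"dy":7.8,"dz":1.5},{"gripper":-1,"dx":12,"dy":10.4,"dz":2},{"gripper":-1,"dx":15,"dy":13,"dz":2.5}]'
python3 -m creep '[{"gripper":-1,"dx":3,"dy":2.6,"dz":0.5},{"gripper":-1,"dx":6,"dy":5.2,"dz":1},{"gripper":-1,"dx":9,"dy":7.8,"dz":1.5},{"gripper":-1,"dx":12,"dy":10.4,"dz":2},{"gripper":-1,"dx":12,"dy":10.4,"dz":2}]'
python3 - <<'E'
from h import *
d=shot('wrist','w1'); print(np.round(d['xyz'],3),np.round(R.from_quat(d['rotation'],scalar_first=True).as_matrix(),2).tolist(),np.round(sense()['ee_pos'],3),d['camera_matrix'][0],d['D'])
E
```

```text
[ 0.277 -0.48   0.374] [[0.39, 0.89, 0.24], [-0.92, 0.38, 0.1], [-0.0, -0.27, 0.96]] [ 0.217 -0.505  0.25 ] [424.51659129   0.         315.91721367] [-0.09002358  0.          0.          0.          0.        ]$[0]: bad value
$[0]: bad value
```

View pics/w1.png

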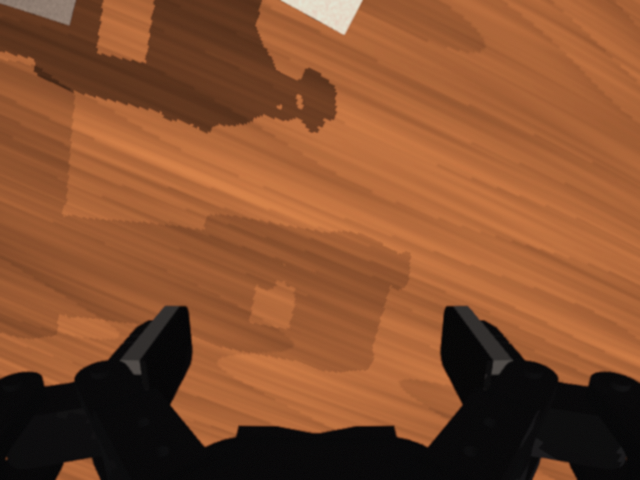

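The picture shows only bare table, the jaws at (160,350) and (480,350), and the camera ahead of the tool. The rows presumably need every key.

```bash
python3 -m creep '[{"gripper":-1,"dx":3,"dy":2.6,"dz":0.5,"spin":0},{"gripper":-1,"dx":6,"dy":5.2,"dz":1,"spin":0},{"gripper":-1,"dx":9,"dy":7.8,"dz":1.5,"spin":0},{"gripper":-1,"dx":12,"dy":10.4,"dz":2,"spin":0},{"gripper":-1,"dx":15,"dy":13,"dz":2.5,"spin":0}]'
python3 -m creep '[{"gripper":-1,"dx":3,"dy":2.6,"dz":0.5,"spin":0},{"gripper":-1,"dx":6,"dy":5.2,"dz":1,"spin":0},{"gripper":-1,"dx":9,"dy":7.8,"dz":1.5,"spin":0},{"gripper":-1,"dx":12,"dy":10.4,"dz":2,"spin":0},{"gripper":-1,"dx":12,"dy":10.4,"dz":2,"spin":0}]'
python3 - <<'E'
from h import *
d=shot('wrist','w2'); print(np.round(d['xyz'],3),np.round(sense()['ee_pos'],3))
E
```

```text
t: 0.57
ee_pos: [0.3676, -0.374, 0.2754]
orientation: [-0.0, 0.98, 0.201, -0.0]
contact_force: [0.4, -0.6, 0.2]
grip_width: 0.0857
finger_force: 0.0
t: 0.98
ee_pos: [0.4905, -0.2671, 0.2959]
orientation: [-0.0, 0.979, 0.204, 0.001]
contact_force: [0.3, -0.4, 0.5]
grip_width: 0.0853
finger_force: 0.0
[ 0.551 -0.241  0.42 ] [ 0.489 -0.269  0.295]
```

View pics/w2.png

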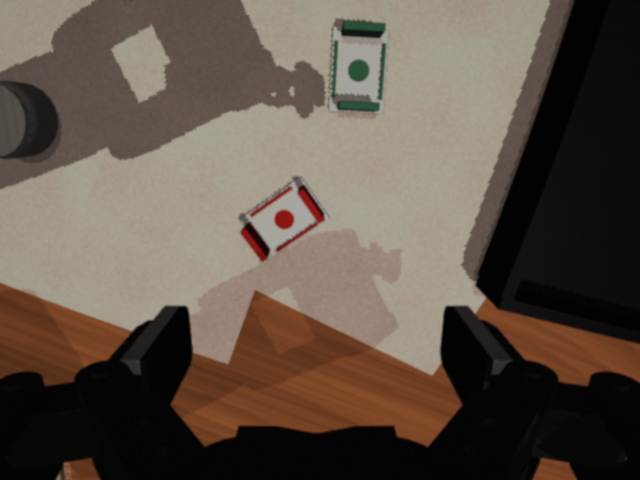

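The green nest's seat dot is at (358,70), with cheeks at (362,29) and (358,105). The red dot is at (285,219), with cheeks at (311,204) and (254,244). I'll take a second view from a shifted position.

```bash
python3 -m creep '[{"gripper":-1,"dx":1,"dy":4,"dz":0,"spin":0},{"gripper":-1,"dx":2,"dy":8,"dz":0,"spin":0},{"gripper":-1,"dx":2,"dy":8,"dz":0,"spin":0},{"gripper":-1,"dx":2,"dy":8,"dz":0,"spin":0}]'
cat > nest.py <<'E'
from h import *
np.set_printoptions(precision=4,suppress=True)
def nest(tags,hues,roi0,wz=0.034):
    D=[]
    for t,roi in tags:
        d=load(t); D.append((d,blobs(d,hues,90,25,12,roi)))
    return D
a,b=shot('wrist','w3'),load('w2'); sc,sd=load('scene'),load('side')
print(sense()['ee_pos'])
def show(n,d,h,roi,s=110):
    for A,c,m in blobs(d,h,s,30,25,roi): 
        r=cv2.minAreaRect(np.argwhere(m)[:,::-1].astype(np.float32)); print(n,A,c,np.round(r[0],1),np.round(r[1],1),round(r[2],1))
G=[(65,90)];RD=[(0,4),(172,180)]
show('w2g',b,G,(300,0,420,130),80);show('w3g',a,G,(280,20,560,240),80)
show('w2r',b,RD,(220,150,350,280),130);show('w3r',a,RD,(200,200,460,420),130)
E
python3 - < nest.py
```

```text
t: 1.37
ee_pos: [0.5064, -0.1906, 0.2953]
orientation: [-0.0, 0.979, 0.202, -0.0]
contact_force: [0.4, -0.5, 0.6]
grip_width: 0.0851
finger_force: 0.0
[ 0.5062 -0.1918  0.2952]
w2g 344 [363.      26.6715] [363.1  26.6] [40.2  8.8] 3.6
w2g 298 [357.9899  70.0872] [358.   70.5] [19. 18.] 90.0
w2g 275 [357.7673 105.48  ] [358.4 105.5] [39.1  7.1] 3.0
w2g 83 [381.988   68.9639] [381.7  71.5] [ 1.7 53.2] 4.4
w2g 83 [334.506   66.5663] [334.5  68.5] [ 1.6 53.1] 3.0
w3g 299 [434.4482  80.8963] [434.6  80.9] [39.2  8.2] 4.8
w3g 275 [423.9891 119.1091] [424. 119.] [18. 18.] 90.0
w3g 254 [426.811 155.685] [427.2 155.6] [38.1  7. ] 3.6
w3g 92 [447.0978 119.1304] [447. 120.] [ 2.  50.4] 6.0
w3g 87 [401.2989 117.2644] [401.3 117.5] [ 1.7 51.2] 4.8
w2r 322 [253.6708 242.9255] [254.1 242.7] [38.7 11.9] 57.8
w2r 311 [310.6206 204.1865] [310.7 204.2] [39.4  8.3] 55.7
w2r 263 [283.7871 218.9316] [283.8 218.8] [17.7 17. ] 45.0
w2r 120 [270.975  201.0583] [270.7 201.1] [ 2.7 48.3] 55.0
w2r 115 [296.5565 236.6   ] [296.6 236.6] [ 2.5 47.4] 55.9
w3r 267 [320.9625 287.7266] [321.  287.7] [35.2  7.6] 53.1
w3r 249 [347.1205 261.1205] [347. 261.] [17. 17.] 45.0
w3r 248 [377.4718 250.6331] [377.2 250. ] [38.6  6.8] 55.5
w3r 132 [359.1742 277.9773] [359.  278.1] [ 2.9 46. ] 57.3
w3r 127 [335.126  244.6063] [335.1 244.6] [ 2.8 47.1] 56.3
```

```bash
cat > /tmp/n.py <<'E'
from h import *
np.set_printoptions(precision=4,suppress=True)
W=[load('w2'),load('w3')]; sc,sd=load('scene'),load('side')
G=[(65,90)];RD=[(0,4),(172,180)]
for nm,h,s,rois,(p,q) in [('green',G,80,[(300,0,420,130),(280,20,560,240)],((229,322),(396,187))),('red',RD,130,[(220,150,350,280),(200,200,460,420)],((195,269),(447,228)))]:
    dots=[];ctr=[]
    for d,roi in zip(W,rois):
        B=blobs(d,h,s,30,25,roi)
        r=[cv2.minAreaRect(np.argwhere(m)[:,::-1].astype(np.float32)) for _,_,m in B]
        dot=[i for i in range(len(B)) if min(r[i][1])>.85*max(r[i][1])][0]; dots.append((d,B[dot][1]))
        lips=[i for i in range(len(B)) if min(r[i][1])<4]
        L=[plane(d,np.argwhere(B[i][2])[:,::-1],0.006)[:,:2] for i in lips]
        yaw=[np.degrees(np.arctan2(*np.linalg.svd(l-l.mean(0),full_matrices=False)[2][0][::-1]))%180 for l in L]
        ch=[B[i][1] for i in range(len(B)) if i not in lips+[dot]]; C=plane(d,ch,0.03); v=C[0]-C[1]
        print(nm,'lip mid',(L[0].mean(0)+L[1].mean(0))/2,'yaw',np.round(yaw,1),'cheek yaw',np.degrees(np.arctan2(v[1],v[0]))%180,'dot@4mm',plane(d,dots[-1][1],.004)[0,:2])
    print('dot tri',*tri(dots), 'fixed cams',plane(sc,p,.004)[0],plane(sd,q,.004)[0])
E
python3 - < /tmp/n.py
python3 -m creep '[{"gripper":-1,"dx":0,"dy":4,"dz":0,"spin":0.1},{"gripper":-1,"dx":0,"dy":8,"dz":0,"spin":0.2},{"gripper":-1,"dx":0,"dy":12,"dz":0,"spin":0.3},{"gripper":-1,"dx":0,"dy":16,"dz":0,"spin":0.4},{"gripper":-1,"dx":0,"dy":20,"dz":0,"spin":0.4}]'
python3 -m creep '[{"gripper":-1,"dx":-2,"dy":3.5,"dz":0,"spin":0},{"gripper":-1,"dx":-4,"dy":7,"dz":0,"spin":0},{"gripper":-1,"dx":-6,"dy":10.5,"dz":0,"spin":0},{"gripper":-1,"dx":-7,"dy":14,"dz":0,"spin":0},{"gripper":-1,"dx":-7,"dy":18,"dz":0,"spin":0}]'
python3 -m creep '[{"gripper":-1,"dx":0,"dy":3,"dz":0,"spin":0},{"gripper":-1,"dx":0,"dy":3,"dz":0,"spin":0},{"gripper":-1,"dx":0,"dy":3,"dz":0,"spin":0}]'
python3 - <<'E'
from h import *
d=shot('wrist','w4'); print(np.round(d['xyz'],3),np.round(sense()['ee_pos'],3))
E
```

```text
green lip mid [ 0.6147 -0.2564] yaw [20.8 20.7] cheek yaw 20.670824217818375 dot@4mm [ 0.613  -0.2571]
green lip mid [ 0.6137 -0.2567] yaw [20.7 20.7] cheek yaw 20.506338217042337 dot@4mm [ 0.6131 -0.2573]
dot tri [ 0.6129 -0.257   0.005 ] 3.982155374886072e-05 fixed cams [ 0.6178 -0.2561  0.004 ] [ 0.6158 -0.2598  0.004 ]
red lip mid [ 0.4552 -0.2483] yaw [148.  148.2] cheek yaw 147.9959342564577 dot@4mm [ 0.4548 -0.2482]
red lip mid [ 0.455  -0.2482] yaw [148.3 148. ] cheek yaw 148.40593059699037 dot@4mm [ 0.4548 -0.2483]
dot tri [ 0.4549 -0.2482  0.0045] 1.8790431455491717e-05 fixed cams [ 0.4576 -0.2474  0.004 ] [ 0.4535 -0.2489  0.004 ]
t: 1.83
ee_pos: [0.5063, 0.0084, 0.2951]
orientation: [0.0, 0.92, 0.393, -0.0]
contact_force: [1.1, -0.3, -0.0]
grip_width: 0.0853
finger_force: 0.0
t: 2.25
ee_pos: [0.4354, 0.1881, 0.2957]
orientation: [0.0, 0.921, 0.39, 0.0]
contact_force: [1.3, -0.2, -0.0]
grip_width: 0.0853
finger_force: 0.0
t: 2.5
ee_pos: [0.437, 0.2182, 0.2949]
orientation: [0.0, 0.92, 0.392, -0.0]
contact_force: [0.0, -0.5, 0.1]
grip_width: 0.0856
finger_force: 0.0
[0.483 0.266 0.419] [0.437 0.217 0.295]
```

View pics/w4.png

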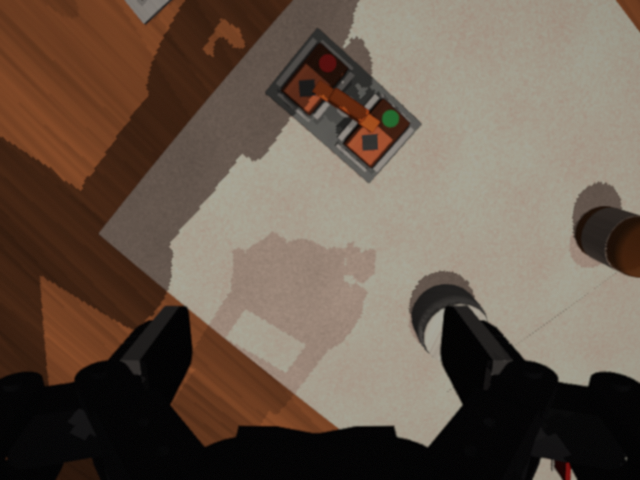

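The rack's corners are at about (318,30), (421,124), (370,181) and (268,92). The red dot is at (328,64) and the green dot at (390,119); the orange bar crosses both, centred near (347,104). I'll go closer.

```bash
python3 -m creep '[{"gripper":-1,"dx":1.5,"dy":0.5,"dz":-3.5,"spin":0},{"gripper":-1,"dx":3,"dy":1,"dz":-7,"spin":0},{"gripper":-1,"dx":3.5,"dy":1.5,"dz":-10,"spin":0},{"gripper":-1,"dx":3.5,"dy":1.5,"dz":-10,"spin":0},{"gripper":-1,"dx":3.5,"dy":1.5,"dz":-10,"spin":0}]'
python3 - <<'E'
from h import *
d=shot('wrist','w5'); print(np.round(d['xyz'],3),np.round(sense()['ee_pos'],3))
cv2.imwrite('pics/w5c.png',cv2.resize(d['image'][20:320,120:520,::-1],(800,600),interpolation=cv2.INTER_CUBIC))
E
```

```text
t: 2.97
ee_pos: [0.4718, 0.2319, 0.195]
orientation: [-0.0, 0.921, 0.391, -0.001]
contact_force: [0.1, -0.3, 0.4]
grip_width: 0.0858
finger_force: 0.0
[0.518 0.279 0.319] [0.472 0.232 0.197]
```

View pics/w5c.png

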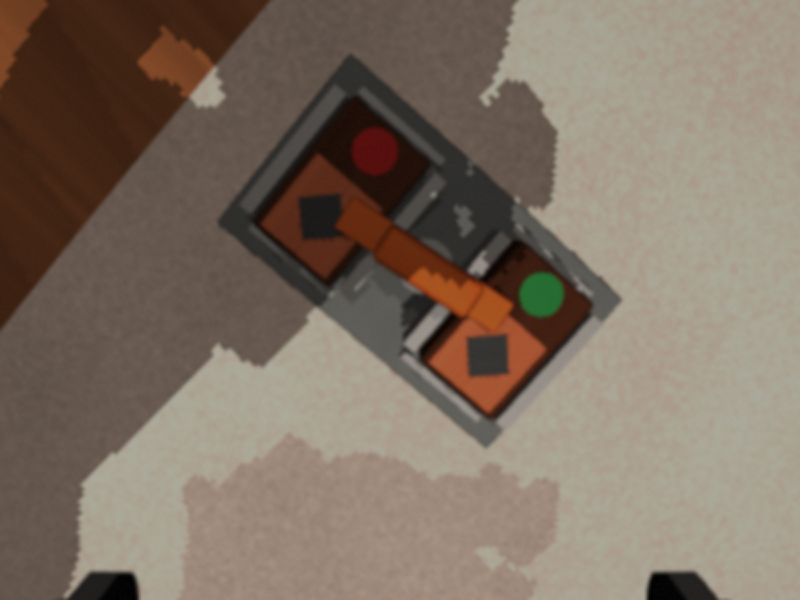

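The crop (2x, offset 120,20) shows the rack corners at (350,57), (620,298), (488,445) and (220,222). The dots are red at (375,151) and green at (542,295). The bar ends are at about (343,212) and (504,318), so it is turned slightly anticlockwise of the rack's y.

```bash
cat > /tmp/r.py <<'E'
from h import *
np.set_printoptions(precision=4,suppress=True)
a,b=load('w4'),load('w5'); f=lambda *p:np.array(p)/2+[120,20]
c=plane(b,f((350,57),(620,298),(488,445),(220,222)),.003)[:,:2]
print('rack mid',c.mean(0),'sides',np.linalg.norm(c-np.roll(c,-1,0),axis=1)); v=(c[1]+c[2]-c[0]-c[3]); print('rack long yaw',np.degrees(np.arctan2(v[1],v[0])))
for n,h,ra,rb,p in [('red',[(0,3),(174,180)],(318,52,340,75),(294,80,325,115),0),('green',[(45,85)],(375,105,405,132),(375,150,410,185),0)]:
    A=blobs(a,h,140,40,15,ra)[0];B=blobs(b,h,140,40,15,rb)[0]
    print(n,A[:2],B[:2],'tri',*tri([(a,A[1]),(b,B[1])]),'@28',plane(b,B[1],.028)[0])
e=plane(b,f((343,212),(504,318)),.035)[:,:2]; v=e[1]-e[0]; print('bar mid',e.mean(0),'len',np.linalg.norm(v),'yaw',np.degrees(np.arctan2(v[1],v[0])))
t=plane(b,f((383,240),(472,297)),.064)[:,:2]; print('fin guess',t.mean(0))
pl=plane(b,f((320,217),(488,356)),.028)[:,:2]; print('plate marks',pl)
E
python3 - </tmp/r.py; python3 - <<'E'
from h import *
d=sense(); m=R.from_quat(d['orientation'],scalar_first=True).as_matrix(); print(np.round(m,3), np.degrees(np.arctan2(m[1,1],m[0,1])), d['joints'])
E
```

```text
rack mid [0.5127 0.2582] sides [0.13   0.0741 0.1304 0.074 ]
rack long yaw -84.18624603376364
red (266, array([327.2481,  62.6955])) (461, array([306.9024,  95.2061])) tri [0.526  0.2965 0.0303] 5.884893800291403e-06 @28 [0.5261 0.2967 0.028 ]
green (194, array([389.9794, 117.9381])) (338, array([390.1361, 166.713 ])) tri [0.5342 0.2244 0.0304] 2.6227978059656442e-05 @28 [0.5343 0.2239 0.028 ]
bar mid [0.5124 0.2585] len 0.06350673510084523 yaw -76.88061272646344
fin guess [0.513  0.2593]
plate marks [[0.4983 0.2938]
 [0.5068 0.2204]]
[[ 0.695  0.719  0.001]
 [ 0.719 -0.695 -0.   ]
 [ 0.001  0.001 -1.   ]] -43.98771071900299 [ 2.31973675e-01  3.85698376e-01  1.45452924e+00 -2.09178547e-04
  1.30060513e+00  9.99759660e-01]
```

```bash
python3 -m creep '[{"gripper":-1,"dx":0.8,"dy":0.5,"dz":-1,"spin":0.124},{"gripper":-1,"dx":1.6,"dy":1,"dz":-2,"spin":0.248},{"gripper":-1,"dx":2.4,"dy":1.5,"dz":-3,"spin":0.372},{"gripper":-1,"dx":3.2,"dy":2,"dz":-4,"spin":0.496},{"gripper":-1,"dx":4.05,"dy":2.55,"dz":-5,"spin":0.62}]'
python3 -m creep '[{"gripper":-0.5,"dx":0,"dy":0,"dz":-1,"spin":0.124},{"gripper":-0.5,"dx":0,"dy":0,"dz":-2,"spin":0.248},{"gripper":-0.5,"dx":0,"dy":0,"dz":-3,"spin":0.377},{"gripper":-0.5,"dx":0,"dy":0,"dz":-3,"spin":0.377},{"gripper":-0.5,"dx":0,"dy":0,"dz":-3,"spin":0.377}]'
python3 - <<'E'
from h import *
d=shot('wrist','w6'); s=sense(); print(np.round(s['ee_pos'],4), s['joints'][0]-s['joints'][5])
cv2.imwrite('pics/w6.png',d['image'][:,:,::-1])
E
```

```text
t: 3.43
ee_pos: [0.5134, 0.2586, 0.1479]
orientation: [0.001, 0.755, 0.656, 0.002]
contact_force: [0.5, 0.0, 0.5]
grip_width: 0.0856
finger_force: 0.0
t: 3.85
ee_pos: [0.5128, 0.2586, 0.1173]
orientation: [0.001, 0.622, 0.783, 0.001]
contact_force: [1.2, 0.5, 0.4]
grip_width: 0.0639
finger_force: 0.0
[0.5129 0.2587 0.1174] 0.2266054390590348
```

View pics/w6.png

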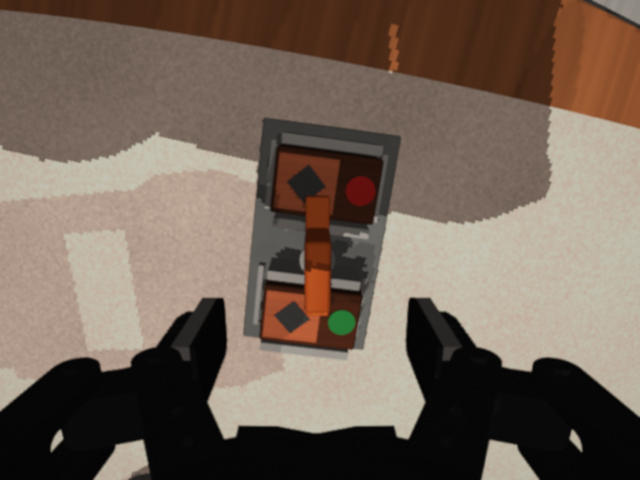

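The bar is upright and centred at column 317, midway between the fingers (225 and 410), so the jaws are aligned. I'll descend and grip.

```bash
python3 -m creep '[{"gripper":-0.5,"dx":0,"dy":0,"dz":-2,"spin":0},{"gripper":-0.5,"dx":0,"dy":0,"dz":-4,"spin":0},{"gripper":-0.5,"dx":0,"dy":0,"dz":-5.7,"spin":0},{"gripper":-0.5,"dx":0,"dy":0,"dz":-5.7,"spin":0},{"gripper":0.5,"dx":0,"dy":0,"dz":-5.7,"spin":0}]' 40
python3 -m creep '[{"gripper":1,"dx":0,"dy":0,"dz":0,"spin":0},{"gripper":1,"dx":0,"dy":0,"dz":0,"spin":0},{"gripper":1,"dx":0,"dy":0,"dz":0,"spin":0},{"gripper":1,"dx":0,"dy":0,"dz":0,"spin":0},{"gripper":1,"dx":0,"dy":0,"dz":0,"spin":0}]' 40
```

```text
t: 4.32
ee_pos: [0.5125, 0.2589, 0.0593]
orientation: [0.0, 0.622, 0.783, 0.0]
contact_force: [-0.4, -0.8, 0.7]
grip_width: 0.0533
finger_force: 0.0
t: 4.73
ee_pos: [0.5132, 0.2593, 0.0597]
orientation: [0.001, 0.621, 0.784, 0.001]
contact_force: [0.3, 0.8, 6.0]
grip_width: 0.0117
finger_force: 42.7
```

```bash
python3 -m creep '[{"gripper":1,"dx":0,"dy":0,"dz":0,"spin":0.1},{"gripper":1,"dx":0,"dy":0,"dz":0,"spin":0.2},{"gripper":1,"dx":0,"dy":0,"dz":0,"spin":0.3},{"gripper":1,"dx":0,"dy":0,"dz":0,"spin":0.4},{"gripper":1,"dx":0,"dy":0,"dz":0,"spin":0.5}]'
python3 -m creep '[{"gripper":1,"dx":0,"dy":0,"dz":0,"spin":0.1},{"gripper":1,"dx":0,"dy":0,"dz":0,"spin":0.2},{"gripper":1,"dx":0,"dy":0,"dz":0,"spin":0.3},{"gripper":1,"dx":0,"dy":0,"dz":0,"spin":0.4},{"gripper":1,"dx":0,"dy":0,"dz":0,"spin":0.5}]'
python3 -m creep '[{"gripper":1,"dx":0,"dy":0,"dz":0,"spin":0.08},{"gripper":1,"dx":0,"dy":0,"dz":0,"spin":0.16},{"gripper":1,"dx":0,"dy":0,"dz":0,"spin":0.24},{"gripper":1,"dx":0,"dy":0,"dz":0,"spin":0.3},{"gripper":1,"dx":0,"dy":0,"dz":0,"spin":0.3}]'
python3 - <<'E'
from cell import *
s=sense(); print(s['joints'][0]-s['joints'][5],s['ft_torque'],s['joints'])
E
```

```text
t: 5.15
ee_pos: [0.5134, 0.2593, 0.0597]
orientation: [0.002, 0.406, 0.914, 0.001]
contact_force: [3.6, 1.0, 6.5]
grip_width: 0.0113
finger_force: 42.7
t: 5.57
ee_pos: [0.5135, 0.2594, 0.0597]
orientation: [0.002, 0.167, 0.986, 0.001]
contact_force: [2.6, 1.8, 6.1]
grip_width: 0.0111
finger_force: 42.6
t: 5.98
ee_pos: [0.5136, 0.2595, 0.0597]
orientation: [0.002, 0.018, 1.0, 0.001]
contact_force: [3.1, 3.1, 5.6]
grip_width: 0.0113
finger_force: 42.6
1.5342934736338822 [ 0.35578693 -0.45148695  0.03000315] [ 2.62139247e-01  6.23247661e-01  1.48477042e+00  3.96171496e-04
  1.02883945e+00 -1.27215423e+00]
```

```bash
python3 -m creep '[{"gripper":1,"dx":0,"dy":0,"dz":0,"spin":0.02},{"gripper":1,"dx":0,"dy":0,"dz":0,"spin":0.04},{"gripper":1,"dx":0,"dy":0,"dz":0,"spin":0.04}]'
python3 -c "
from cell import *
s=sense(); print(s['joints'][0]-s['joints'][5],s['ft_torque'])"
python3 -m creep '[{"gripper":1,"dx":0,"dy":0,"dz":0,"spin":0.02},{"gripper":1,"dx":0,"dy":0,"dz":0,"spin":0.04},{"gripper":1,"dx":0,"dy":0,"dz":0,"spin":0.04}]'
python3 -c "
from cell import *
s=sense(); print(s['joints'][0]-s['joints'][5],s['ft_torque'])"

```

```text
t: 6.23
ee_pos: [0.5136, 0.2596, 0.0597]
orientation: [0.002, 0.0, 1.0, 0.001]
contact_force: [2.7, 3.2, 6.4]
grip_width: 0.0111
finger_force: 43.3
1.570981611930066 [ 0.35680545 -0.47570094 -0.5434615 ]
t: 6.48
ee_pos: [0.5136, 0.2596, 0.0597]
orientation: [0.002, -0.019, 1.0, 0.001]
contact_force: [3.8, 2.3, 6.7]
grip_width: 0.0112
finger_force: 53.6
1.6097842113299987 [ 0.363275   -0.54103523 -1.11453303]
```

The torque climbs with each step, so the button is on its stop. I'll release, rise, turn back for the block and look.

```bash
python3 -m creep '[{"gripper":-0.3,"dx":0,"dy":0,"dz":0,"spin":-0.04},{"gripper":-0.5,"dx":0,"dy":0,"dz":0,"spin":-0.04},{"gripper":-0.5,"dx":0,"dy":0,"dz":0,"spin":-0.04},{"gripper":-1,"dx":0,"dy":0,"dz":3.5,"spin":-0.04},{"gripper":-1,"dx":0,"dy":0,"dz":7,"spin":-0.15}]'
python3 -m creep '[{"gripper":-1,"dx":0.1,"dy":-1,"dz":0,"spin":-0.12},{"gripper":-1,"dx":0.2,"dy":-2,"dz":0,"spin":-0.24},{"gripper":-1,"dx":0.3,"dy":-3,"dz":0,"spin":-0.36},{"gripper":-1,"dx":0.47,"dy":-3.5,"dz":0,"spin":-0.48},{"gripper":-1,"dx":0.47,"dy":-3.5,"dz":0,"spin":-0.6}]'
python3 -m creep '[{"gripper":-1,"dx":0,"dy":0,"dz":0,"spin":-0.12},{"gripper":-1,"dx":0,"dy":0,"dz":0,"spin":-0.24},{"gripper":-1,"dx":0,"dy":0,"dz":0,"spin":-0.36},{"gripper":-1,"dx":0,"dy":0,"dz":0,"spin":-0.48},{"gripper":-1,"dx":0,"dy":0,"dz":0,"spin":-0.6}]'
python3 -m creep '[{"gripper":-1,"dx":0,"dy":0,"dz":0,"spin":-0.12},{"gripper":-1,"dx":0,"dy":0,"dz":0,"spin":-0.16},{"gripper":-1,"dx":0,"dy":0,"dz":0,"spin":-0.16}]'
python3 - <<'E'
from h import *
d=shot('wrist','w7'); s=sense(); print(np.round(s['ee_pos'],4), s['joints'][0]-s['joints'][5])
for n,h,sm in [('or',[(5,12)],200),('red',[(0,3),(174,180)],140),('gr',[(45,85)],140)]:
    for A,c,m in blobs(d,h,sm,40,60,(200,60,430,420))[:3]: print(n,A,c,plane(d,c,.028)[0])
E
```

```text
t: 6.9
ee_pos: [0.511, 0.2586, 0.1277]
orientation: [-0.002, 0.054, 0.999, -0.001]
contact_force: [0.6, -0.3, -0.3]
grip_width: 0.0711
finger_force: 0.0
t: 7.32
ee_pos: [0.5169, 0.223, 0.1283]
orientation: [-0.0, 0.35, 0.937, -0.0]
contact_force: [0.1, -0.5, -1.1]
grip_width: 0.0852
finger_force: 0.0
t: 7.73
ee_pos: [0.5166, 0.2239, 0.1282]
orientation: [-0.0, 0.611, 0.792, -0.0]
contact_force: [0.5, 0.5, -0.2]
grip_width: 0.0853
finger_force: 0.0
t: 7.98
ee_pos: [0.5166, 0.2239, 0.1282]
orientation: [-0.0, 0.671, 0.742, -0.0]
contact_force: [0.7, 0.1, -1.0]
grip_width: 0.0855
finger_force: 0.0
[0.5166 0.2239 0.1282] 0.10291948912659021
or 3316 [316.00995175 190.34650181] [0.51234958 0.25595438 0.028     ]
red 738 [350.58943089 114.32791328] [0.52597749 0.29665491 0.028     ]
gr 525 [349.69714286 251.98095238] [0.53426818 0.2238087  0.028     ]
```

View pics/w7.png

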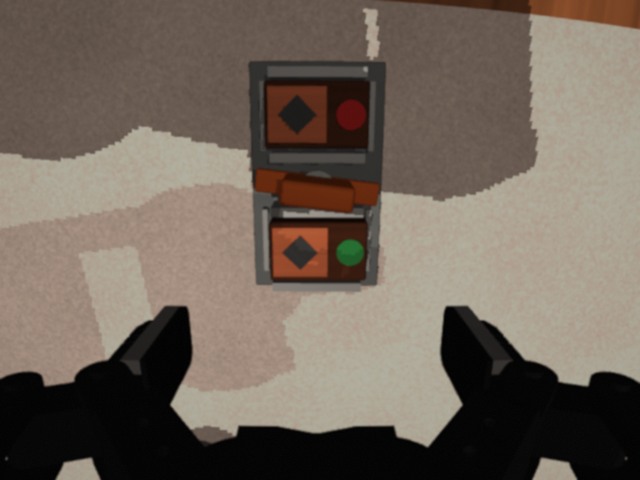

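The bar now lies along the rack's x (row 190, at the stop) and both blocks are free. The green block spans columns 272–367, centred between the fingers, so I'll grip it.

```bash
python3 -m creep '[{"gripper":-1,"dx":0,"dy":0,"dz":-3.5,"spin":0},{"gripper":-1,"dx":0,"dy":0,"dz":-7,"spin":0},{"gripper":-1,"dx":0,"dy":0,"dz":-9,"spin":0},{"gripper":-1,"dx":0,"dy":0,"dz":-9.9,"spin":0},{"gripper":-1,"dx":0,"dy":0,"dz":-9.9,"spin":0}]'
python3 -m creep '[{"gripper":0,"dx":0,"dy":0,"dz":0,"spin":0},{"gripper":0.5,"dx":0,"dy":0,"dz":0,"spin":0},{"gripper":0.5,"dx":0,"dy":0,"dz":0,"spin":0},{"gripper":0.5,"dx":0,"dy":0,"dz":0,"spin":0},{"gripper":0.5,"dx":0,"dy":0,"dz":0,"spin":0}]' 40
```

```text
t: 8.45
ee_pos: [0.516, 0.2237, 0.0277]
orientation: [-0.001, 0.67, 0.742, -0.001]
contact_force: [0.1, -1.3, -0.3]
grip_width: 0.0855
finger_force: 0.0
t: 8.87
ee_pos: [0.5176, 0.2242, 0.031]
orientation: [0.001, 0.67, 0.742, 0.001]
contact_force: [-0.8, -0.8, 6.3]
grip_width: 0.0529
finger_force: 42.5
```

```bash
python3 -m creep '[{"gripper":0.5,"dx":0,"dy":0,"dz":1.5,"spin":0},{"gripper":0.5,"dx":0,"dy":0,"dz":4,"spin":0},{"gripper":0.5,"dx":0,"dy":0,"dz":8,"spin":0},{"gripper":0.5,"dx":0,"dy":0,"dz":12,"spin":0},{"gripper":0.5,"dx":0,"dy":-2,"dz":15,"spin":0}]'
python3 -m creep '[{"gripper":0.5,"dx":0.1,"dy":-4,"dz":0,"spin":0.05},{"gripper":0.5,"dx":0.3,"dy":-8,"dz":0,"spin":0.1},{"gripper":0.5,"dx":0.5,"dy":-12,"dz":0,"spin":0.15},{"gripper":0.5,"dx":0.7,"dy":-16,"dz":0,"spin":0.2},{"gripper":0.5,"dx":0.9,"dy":-20,"dz":0,"spin":0.258}]'
python3 -m creep '[{"gripper":0.5,"dx":0.1,"dy":-4,"dz":0,"spin":0},{"gripper":0.5,"dx":0.2,"dy":-8,"dz":0,"spin":0},{"gripper":0.5,"dx":0.4,"dy":-12,"dz":-1,"spin":0},{"gripper":0.5,"dx":0.4,"dy":-14.4,"dz":-4,"spin":0},{"gripper":0.5,"dx":0.4,"dy":-14.4,"dz":-8,"spin":0}]'
python3 -m creep '[{"gripper":0.5,"dx":0,"dy":0,"dz":-3,"spin":0},{"gripper":0.5,"dx":0,"dy":0,"dz":-5,"spin":0},{"gripper":0.5,"dx":0,"dy":0,"dz":-5.5,"spin":0},{"gripper":0.5,"dx":0,"dy":0,"dz":-5.5,"spin":0},{"gripper":0.5,"dx":0,"dy":0,"dz":-5.5,"spin":0}]'
```

```text
t: 9.28
ee_pos: [0.517, 0.2059, 0.1834]
orientation: [0.001, 0.669, 0.743, 0.002]
contact_force: [0.5, -0.1, -1.5]
grip_width: 0.0528
finger_force: 42.4
t: 9.7
ee_pos: [0.5255, 0.0022, 0.1803]
orientation: [0.001, 0.568, 0.823, 0.0]
contact_force: [0.7, -0.6, -0.2]
grip_width: 0.053
finger_force: 42.4
t: 10.12
ee_pos: [0.5315, -0.1455, 0.1015]
orientation: [0.005, 0.571, 0.821, 0.0]
contact_force: [1.1, 0.1, -1.3]
grip_width: 0.0526
finger_force: 42.4
t: 10.53
ee_pos: [0.5305, -0.1402, 0.0457]
orientation: [0.001, 0.569, 0.822, 0.0]
contact_force: [-0.6, -1.0, -0.2]
grip_width: 0.0528
finger_force: 42.4
```

```bash
python3 -m creep '[{"gripper":0.5,"dx":0,"dy":0,"dz":-0.6,"spin":0},{"gripper":0.5,"dx":0,"dy":0,"dz":-1.2,"spin":0},{"gripper":0.5,"dx":0,"dy":0,"dz":-1.5,"spin":0},{"gripper":0.5,"dx":0,"dy":0,"dz":-1.6,"spin":0},{"gripper":0.5,"dx":0,"dy":0,"dz":-1.6,"spin":0}]'
python3 -m creep '[{"gripper":0.5,"dx":0,"dy":0,"dz":-0.1,"spin":0},{"gripper":0.5,"dx":0,"dy":0,"dz":-0.2,"spin":0},{"gripper":0.5,"dx":0,"dy":0,"dz":-0.2,"spin":0},{"gripper":0.5,"dx":0,"dy":0,"dz":-0.2,"spin":0}]'
python3 -m creep '[{"gripper":0.5,"dx":0,"dy":0,"dz":-0.1,"spin":0},{"gripper":0.5,"dx":0,"dy":0,"dz":-0.1,"spin":0},{"gripper":0.5,"dx":0,"dy":0,"dz":-0.1,"spin":0}]'
```

```text
t: 10.95
ee_pos: [0.5298, -0.14, 0.0282]
orientation: [-0.0, 0.569, 0.822, -0.0]
contact_force: [-0.1, -0.6, -1.1]
grip_width: 0.053
finger_force: 42.4
t: 11.28
ee_pos: [0.53, -0.1401, 0.0271]
orientation: [0.0, 0.569, 0.822, 0.0]
contact_force: [-1.5, 0.2, 4.6]
grip_width: 0.053
finger_force: 43.2
t: 11.53
ee_pos: [0.53, -0.1401, 0.027]
orientation: [0.001, 0.569, 0.822, 0.0]
contact_force: [-4.3, 1.5, 15.5]
grip_width: 0.0528
finger_force: 44.2
```

```bash
python3 -m creep '[{"gripper":0.3,"dx":0,"dy":0,"dz":0.1,"spin":0},{"gripper":-0.5,"dx":0,"dy":0,"dz":0.2,"spin":0},{"gripper":-1,"dx":0,"dy":0,"dz":0.2,"spin":0},{"gripper":-1,"dx":0,"dy":0,"dz":0.2,"spin":0},{"gripper":-1,"dx":0,"dy":0,"dz":0.2,"spin":0}]'
python3 -m creep '[{"gripper":-1,"dx":0,"dy":0,"dz":3,"spin":0},{"gripper":-1,"dx":0,"dy":0,"dz":6,"spin":-0.11},{"gripper":-1,"dx":0,"dy":0,"dz":9.8,"spin":-0.23},{"gripper":-1,"dx":0,"dy":0,"dz":9.8,"spin":-0.35},{"gripper":-1,"dx":0,"dy":0,"dz":9.8,"spin":-0.47}]'
python3 -m creep '[{"gripper":-1,"dx":0,"dy":0,"dz":0,"spin":-0.12},{"gripper":-1,"dx":0,"dy":0,"dz":0,"spin":-0.24},{"gripper":-1,"dx":0,"dy":0,"dz":0,"spin":-0.36},{"gripper":-1,"dx":0,"dy":0,"dz":0,"spin":-0.48},{"gripper":-1,"dx":0,"dy":0,"dz":0,"spin":-0.6}]'
python3 -m creep '[{"gripper":-1,"dx":0,"dy":0,"dz":0,"spin":-0.12},{"gripper":-1,"dx":0,"dy":0,"dz":0,"spin":-0.24},{"gripper":-1,"dx":0,"dy":0,"dz":0,"spin":-0.36},{"gripper":-1,"dx":0,"dy":0,"dz":0,"spin":-0.48},{"gripper":-1,"dx":0,"dy":0,"dz":0,"spin":-0.5}]'
python3 -m creep '[{"gripper":-1,"dx":0,"dy":0,"dz":0,"spin":0},{"gripper":-1,"dx":0,"dy":0,"dz":0,"spin":0}]'
cat > blk.py <<'E'
# block lying on a plane: plate + wood mask outline -> centre and yaw on its top
from h import *
import sys
def blk(tag,z,roi):
    d=shot('wrist',tag); s=sense(); print('tcp',np.round(s['ee_pos'],4),'yaw',round(s['joints'][0]-s['joints'][5],4))
    h=cv2.cvtColor(d['image'],cv2.COLOR_RGB2HSV)
    m=cv2.inRange(h,(0,100,0),(255,255,255)); k=np.zeros_like(m); k[roi[1]:roi[3],roi[0]:roi[2]]=255; m&=k
    m=cv2.morphologyEx(m,cv2.MORPH_CLOSE,np.ones((13,13)))
    c=max(cv2.findContours(m,cv2.RETR_EXTERNAL,cv2.CHAIN_APPROX_NONE)[0],key=cv2.contourArea)
    P=plane(d,c[:,0].astype(float),z)[:,:2]*1000
    (x,y),(w,hh),a=cv2.minAreaRect(P.astype(np.float32)); print('block',x,y,'size',w,hh,'ang',a,np.round(cv2.boundingRect(c)))
blk(sys.argv[1],float(sys.argv[2]),eval(sys.argv[3]))
E
python3 - w8 .024 '(200,130,440,340)' < blk.py
```

```text
t: 11.95
ee_pos: [0.5298, -0.14, 0.0272]
orientation: [-0.0, 0.57, 0.822, -0.0]
contact_force: [0.6, 0.3, 0.3]
grip_width: 0.086
finger_force: 0.0
t: 12.37
ee_pos: [0.5306, -0.1404, 0.1274]
orientation: [0.002, 0.747, 0.665, 0.001]
contact_force: [-0.5, 1.0, -1.3]
grip_width: 0.0855
finger_force: 0.0
t: 12.78
ee_pos: [0.5297, -0.14, 0.1251]
orientation: [-0.0, 0.91, 0.414, -0.0]
contact_force: [-0.4, -0.2, 0.6]
grip_width: 0.0853
finger_force: 0.0
t: 13.2
ee_pos: [0.5297, -0.14, 0.1251]
orientation: [-0.0, 0.984, 0.177, -0.0]
contact_force: [-0.9, -0.1, 1.4]
grip_width: 0.0853
finger_force: 0.0
t: 13.37
ee_pos: [0.5298, -0.14, 0.1252]
orientation: [-0.0, 0.984, 0.181, -0.0]
contact_force: [-0.6, -0.1, -0.2]
grip_width: 0.0853
finger_force: 0.0
tcp [ 0.5298 -0.14    0.1252] yaw -1.2082
block 531.250244140625 -141.18386840820312 size 55.90047073364258 32.989524841308594 ang 20.357913970947266 [288 196  61  98]
```

View pics/w8.png

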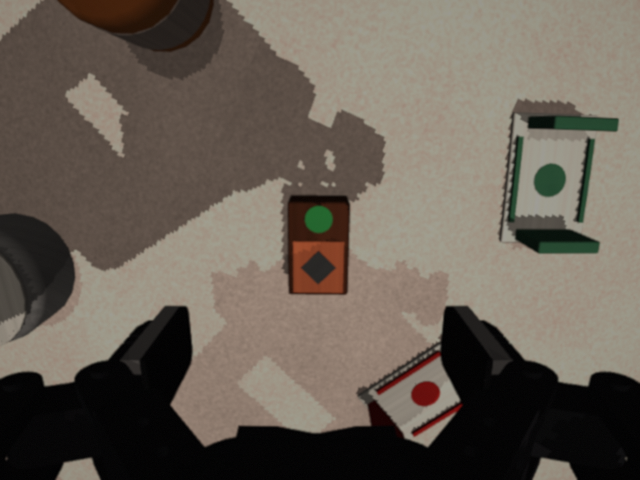

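The green block is lying straight at (318,245), centred between the fingers. The green nest's dot is at (550,180). I'll check the dot offset and the nest again from this view, then grip.

```bash
python3 - <<'E'
from h import *
d=load('w8'); t=np.array([.5298,-.14]); u=np.array([np.cos(.3626),np.sin(.3626)])
B=blobs(d,[(45,85)],140,40,60,(295,200,345,240))[0]; p=plane(d,B[1],.024)[0,:2]; print('dot along',(p-t)@u,'across',(p-t)@[-u[1],u[0]])
for z,roi in [(.004,(530,155,575,205))]:
    B=blobs(d,[(60,95)],80,30,60,roi)[0]; print('nest dot',B[:2],plane(d,B[1],z)[0])
E
python3 -m creep '[{"gripper":-0.5,"dx":0,"dy":0,"dz":-3.5,"spin":0},{"gripper":-0.5,"dx":0,"dy":0,"dz":-7,"spin":0},{"gripper":-0.5,"dx":0,"dy":0,"dz":-9,"spin":0},{"gripper":-0.5,"dx":0,"dy":0,"dz":-9.8,"spin":0},{"gripper":-0.5,"dx":0,"dy":0,"dz":-9.8,"spin":0}]'
python3 -m creep '[{"gripper":0.3,"dx":0,"dy":0,"dz":0,"spin":0},{"gripper":0.7,"dx":0,"dy":0,"dz":0,"spin":0},{"gripper":0.7,"dx":0,"dy":0,"dz":0,"spin":0},{"gripper":0.7,"dx":0,"dy":0,"dz":0,"spin":0},{"gripper":0.7,"dx":0,"dy":0,"dz":0,"spin":0}]' 40
```

```text
dot along 0.016394604911077356 across -0.0017872167465334677
nest dot (722, array([549.4833795 , 179.76454294])) [ 0.61290389 -0.25739485  0.004     ]
t: 13.83
ee_pos: [0.5292, -0.1398, 0.0259]
orientation: [-0.001, 0.984, 0.18, -0.001]
contact_force: [-0.4, -0.8, -0.6]
grip_width: 0.0644
finger_force: 0.0
t: 14.25
ee_pos: [0.5307, -0.1404, 0.029]
orientation: [0.001, 0.984, 0.179, 0.001]
contact_force: [-1.1, 0.1, 7.6]
grip_width: 0.0329
finger_force: 41.0
```

```bash
python3 -m creep '[{"gripper":0.7,"dx":0,"dy":0,"dz":1.5,"spin":0},{"gripper":0.7,"dx":0,"dy":0,"dz":4,"spin":0},{"gripper":0.7,"dx":0,"dy":0,"dz":7,"spin":0},{"gripper":0.7,"dx":2,"dy":-2.8,"dz":9,"spin":0},{"gripper":0.7,"dx":4,"dy":-5.6,"dz":9,"spin":0}]'
python3 -m creep '[{"gripper":0.7,"dx":2,"dy":-2.8,"dz":0,"spin":0},{"gripper":0.7,"dx":4.3,"dy":-6.1,"dz":0,"spin":0},{"gripper":0.7,"dx":4.3,"dy":-6.1,"dz":-2,"spin":0},{"gripper":0.7,"dx":4.3,"dy":-6.1,"dz":-4,"spin":0},{"gripper":0.7,"dx":4.3,"dy":-6.1,"dz":-4,"spin":0}]'
python3 -m creep '[{"gripper":0.7,"dx":0,"dy":0,"dz":0,"spin":0},{"gripper":0.7,"dx":0,"dy":0,"dz":0,"spin":0}]'
python3 - <<'E'
from h import *
d=shot('wrist','w9'); s=sense(); print(np.round(s['ee_pos'],4),s['joints'][0]-s['joints'][5])
E
```

```text
t: 14.67
ee_pos: [0.5716, -0.1965, 0.1234]
orientation: [0.003, 0.984, 0.18, 0.003]
contact_force: [1.8, -0.7, -0.1]
grip_width: 0.033
finger_force: 40.2
t: 15.08
ee_pos: [0.6113, -0.2566, 0.0739]
orientation: [-0.002, 0.984, 0.179, -0.002]
contact_force: [-0.8, 0.4, -1.3]
grip_width: 0.0329
finger_force: 40.2
t: 15.25
ee_pos: [0.6132, -0.257, 0.0789]
orientation: [0.001, 0.984, 0.179, 0.001]
contact_force: [-0.0, -0.3, -0.3]
grip_width: 0.033
finger_force: 40.2
[ 0.6133 -0.2571  0.0792] -1.2105633148607162
```

View pics/w9.png

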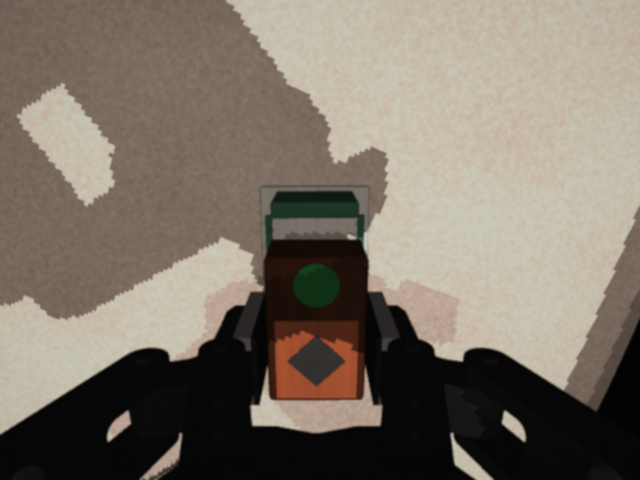

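The block hangs straight (columns 266–368) over the green nest (columns 262–368). That was the tenth picture, so from here I check by numbers.

```bash
python3 - <<'E'
from h import *
d=load('w9'); t=np.array([.6133,-.2571]); u=np.array([np.cos(.3605),np.sin(.3605)])
B=blobs(d,[(45,85)],140,25,60,(285,255,350,315))[0]; p=plane(d,B[1],.0742)[0,:2]; print(B[:2],'dot along',(p-t)@u,'across',(p-t)@[-u[1],u[0]])
n=np.array([.613,-.2573]); print('tcp-nest',(t-n)@u,(t-n)@[-u[1],u[0]])
E
python3 -m creep '[{"gripper":0.7,"dx":0,"dy":0,"dz":-1,"spin":0},{"gripper":0.7,"dx":0,"dy":0,"dz":-2,"spin":0},{"gripper":0.7,"dx":0,"dy":0,"dz":-3,"spin":0},{"gripper":0.7,"dx":0,"dy":0,"dz":-3.5,"spin":0},{"gripper":0.7,"dx":0,"dy":0,"dz":-3.8,"spin":0}]'
```

```text
(1563, array([315.78055022, 285.10172745])) dot along 0.01563637703574543 across -0.0005253414972890222
tcp-nest 0.0003512645984010526 8.132147262635236e-05
t: 15.72
ee_pos: [0.6123, -0.2567, 0.0378]
orientation: [-0.001, 0.984, 0.179, -0.001]
contact_force: [0.6, 0.9, 0.5]
grip_width: 0.0329
finger_force: 40.2
```

```bash
python3 -m creep '[{"gripper":0.7,"dx":0,"dy":0,"dz":0,"spin":0},{"gripper":0.7,"dx":0,"dy":0,"dz":-0.2,"spin":0},{"gripper":0.7,"dx":0,"dy":0,"dz":-0.4,"spin":0},{"gripper":0.7,"dx":0,"dy":0,"dz":-0.6,"spin":0},{"gripper":0.7,"dx":0,"dy":0,"dz":-0.6,"spin":0}]'
python3 -m creep '[{"gripper":0.7,"dx":0,"dy":0,"dz":-0.1,"spin":0},{"gripper":0.7,"dx":0,"dy":0,"dz":-0.2,"spin":0},{"gripper":0.7,"dx":0,"dy":0,"dz":-0.2,"spin":0},{"gripper":0.7,"dx":0,"dy":0,"dz":-0.2,"spin":0}]'
```

```text
t: 16.13
ee_pos: [0.6128, -0.2571, 0.0332]
orientation: [0.0, 0.984, 0.179, 0.0]
contact_force: [2.0, -0.6, -1.4]
grip_width: 0.0332
finger_force: 40.2
t: 16.47
ee_pos: [0.6129, -0.2571, 0.033]
orientation: [0.0, 0.984, 0.179, 0.0]
contact_force: [-2.9, 2.0, 11.2]
grip_width: 0.0326
finger_force: 41.5
```

```bash
python3 -m creep '[{"gripper":0.3,"dx":0,"dy":0,"dz":0.1,"spin":0},{"gripper":-0.3,"dx":0,"dy":0,"dz":0.2,"spin":0},{"gripper":-0.4,"dx":0,"dy":0,"dz":0.2,"spin":0},{"gripper":-0.4,"dx":0,"dy":0,"dz":0.2,"spin":0},{"gripper":-0.4,"dx":0,"dy":0,"dz":0.2,"spin":0}]'
python3 -m creep '[{"gripper":-0.5,"dx":0,"dy":0,"dz":1.5,"spin":0},{"gripper":-0.5,"dx":0,"dy":0,"dz":4,"spin":0},{"gripper":-0.7,"dx":0,"dy":0,"dz":8,"spin":0},{"gripper":-1,"dx":0,"dy":0,"dz":10,"spin":0},{"gripper":-1,"dx":0,"dy":0,"dz":10,"spin":0}]'
python3 -m creep '[{"gripper":-1,"dx":0,"dy":0,"dz":0,"spin":0},{"gripper":-1,"dx":0,"dy":0,"dz":0,"spin":0}]'
python3 - w10 .028 '(270,150,370,345)' < blk.py
python3 - <<'E'
from h import *
d=load('w10')
for A,c,m in blobs(d,[(45,95)],110,25,60,(230,100,410,345)): print(A,c,plane(d,c,.028)[0],plane(d,c,.034)[0],cv2.boundingRect(m.astype(np.uint8)))
print(np.array(d['depth'])[200:300:8,316])
E
```

```text
t: 16.88
ee_pos: [0.6128, -0.257, 0.0331]
orientation: [-0.0, 0.984, 0.179, -0.0]
contact_force: [-0.6, 0.4, -0.3]
grip_width: 0.0595
finger_force: 0.0
t: 17.3
ee_pos: [0.6145, -0.258, 0.1388]
orientation: [0.003, 0.984, 0.179, 0.003]
contact_force: [0.5, 0.0, 0.3]
grip_width: 0.0855
finger_force: 0.0
t: 17.47
ee_pos: [0.6124, -0.2568, 0.1322]
orientation: [-0.001, 0.984, 0.179, -0.001]
contact_force: [0.5, -0.0, -0.7]
grip_width: 0.0853
finger_force: 0.0
tcp [ 0.6123 -0.2567  0.1318] yaw -1.2111
block 612.9878540039062 -257.1697998046875 size 76.14887237548828 41.53441619873047 ang 20.784151077270508 [278 177  77 132]
808 [315.92326733 187.66089109] [ 0.64323776 -0.24568232  0.028     ] [ 0.64406257 -0.24538369  0.034     ] (284, 181, 65, 14)
593 [316.90893761 217.99325464] [ 0.62776529 -0.25207511  0.028     ] [ 0.62899744 -0.25160818  0.034     ] (304, 205, 27, 27)
540 [316.42592593 302.95      ] [ 0.58040497 -0.26960786  0.028     ] [ 0.58288397 -0.26867935  0.034     ] (287, 298, 60, 10)
166 [280.12048193 233.57831325] [ 0.61230827 -0.2360839   0.028     ] [ 0.61394736 -0.23603797  0.034     ] (278, 196, 5, 77)
140 [352.11428571 234.85714286] [ 0.62569548 -0.27373827  0.028     ] [ 0.62698212 -0.27270101  0.034     ] (351, 197, 3, 76)
[0.2321028  0.23046431 0.2316551  0.2329462  0.23472041 0.23473261
 0.23665316 0.2371071  0.23822291 0.23814291 0.24238323 0.24320139
 0.24299459]
```

```bash
python3 -m creep '[{"gripper":-1,"dx":-1,"dy":2,"dz":3,"spin":0.1},{"gripper":-1,"dx":-2,"dy":5,"dz":5,"spin":0.2},{"gripper":-1,"dx":-3,"dy":9,"dz":5,"spin":0.3},{"gripper":-1,"dx":-4,"dy":13,"dz":5,"spin":0.4},{"gripper":-1,"dx":-5,"dy":17,"dz":5,"spin":0.5}]'
python3 -m creep '[{"gripper":-1,"dx":-1,"dy":4,"dz":0,"spin":0.1},{"gripper":-1,"dx":-2,"dy":8,"dz":0,"spin":0.2},{"gripper":-1,"dx":-3,"dy":12,"dz":0,"spin":0.3},{"gripper":-1,"dx":-4,"dy":16,"dz":0,"spin":0.4},{"gripper":-1,"dx":-5,"dy":20,"dz":0,"spin":0.5}]'
python3 -m creep '[{"gripper":-1,"dx":-0.2,"dy":4,"dz":0,"spin":0.1},{"gripper":-1,"dx":-0.35,"dy":8,"dz":0,"spin":0.2},{"gripper":-1,"dx":-0.35,"dy":12,"dz":0,"spin":0.312},{"gripper":-1,"dx":-0.35,"dy":16,"dz":-2,"spin":0.312},{"gripper":-1,"dx":-0.35,"dy":18.2,"dz":-5,"spin":0.312}]'
python3 -m creep '[{"gripper":-1,"dx":0,"dy":0,"dz":0,"spin":0},{"gripper":-1,"dx":0,"dy":0,"dz":0,"spin":0}]'
python3 - <<'E'
from h import *
d=shot('wrist','w11'); s=sense(); print(np.round(s['ee_pos'],4),s['joints'][0]-s['joints'][5])
B=blobs(d,[(0,3),(174,180)],140,40,200,(280,150,420,330))[0]; print(B[:2],plane(d,B[1],.028)[0])
B=blobs(d,[(5,12)],200,40,200,(200,200,430,420)); print([(x[0],x[1],plane(d,x[1],.045)[0]) for x in B[:3]])
p=load('w10'); # depth heights on the green block in its nest
o,r=ray(p,[(300,205),(333,205),(300,290),(333,290),(316,250)])
for (u,v),q in zip([(300,205),(333,205),(300,290),(333,290),(316,250)],r):
    f=R.from_quat(p['rotation'],scalar_first=True).as_matrix()[:,2]; print((o+q*p['depth'][v,u]/-(q@f))[2])
E
```

```text
t: 17.93
ee_pos: [0.5616, -0.0855, 0.1823]
orientation: [-0.001, 0.908, 0.419, -0.001]
contact_force: [-0.4, -0.3, 0.8]
grip_width: 0.0854
finger_force: 0.0
t: 18.35
ee_pos: [0.5116, 0.1147, 0.1822]
orientation: [-0.001, 0.776, 0.631, -0.001]
contact_force: [0.7, 0.3, -0.0]
grip_width: 0.0856
finger_force: 0.0
t: 18.77
ee_pos: [0.5097, 0.2986, 0.1342]
orientation: [0.001, 0.67, 0.743, 0.002]
contact_force: [1.3, 0.3, 0.2]
grip_width: 0.0853
finger_force: 0.0
t: 18.93
ee_pos: [0.508, 0.2956, 0.1306]
orientation: [-0.001, 0.67, 0.743, -0.003]
contact_force: [0.5, -0.0, -0.1]
grip_width: 0.0854
finger_force: 0.0
[0.509  0.2948 0.1323] 0.10162497623996353
(593, array([351.20067454, 249.03541315])) [0.52604244 0.29644709 0.028     ]
[(3579, array([319.57781503, 322.40709695]), array([0.51231958, 0.25834459, 0.045     ]))]
0.029082503173496838
0.029515235031204984
0.02898160974452607
0.028027677952797148
0.029516476583431817
```

```bash
python3 -m creep '[{"gripper":-1,"dx":0.05,"dy":0,"dz":-3.5,"spin":0},{"gripper":-1,"dx":0.05,"dy":0,"dz":-7,"spin":0},{"gripper":-1,"dx":0.05,"dy":0,"dz":-9.4,"spin":0},{"gripper":-1,"dx":0.05,"dy":0,"dz":-10.4,"spin":0},{"gripper":-1,"dx":0.05,"dy":0,"dz":-10.4,"spin":0}]'
python3 -m creep '[{"gripper":0,"dx":0,"dy":0,"dz":0,"spin":0},{"gripper":0.5,"dx":0,"dy":0,"dz":0,"spin":0},{"gripper":0.5,"dx":0,"dy":0,"dz":0,"spin":0},{"gripper":0.5,"dx":0,"dy":0,"dz":0,"spin":0},{"gripper":0.5,"dx":0,"dy":0,"dz":0,"spin":0}]' 40
```

```text
t: 19.4
ee_pos: [0.5097, 0.2937, 0.0282]
orientation: [-0.001, 0.671, 0.741, -0.001]
contact_force: [0.3, 0.4, 0.6]
grip_width: 0.0855
finger_force: 0.0
t: 19.82
ee_pos: [0.5108, 0.2951, 0.0315]
orientation: [0.001, 0.671, 0.742, 0.002]
contact_force: [0.3, -0.9, 4.9]
grip_width: 0.0527
finger_force: 42.1
```

```bash
python3 -m creep '[{"gripper":0.5,"dx":0,"dy":0,"dz":1.5,"spin":0},{"gripper":0.5,"dx":0,"dy":0,"dz":4,"spin":0},{"gripper":0.5,"dx":0,"dy":0,"dz":8,"spin":0},{"gripper":0.5,"dx":0,"dy":0,"dz":12,"spin":0},{"gripper":0.5,"dx":0,"dy":-2,"dz":15,"spin":-0.056}]'
python3 -m creep '[{"gripper":0.5,"dx":0.2,"dy":-4,"dz":0,"spin":-0.1},{"gripper":0.5,"dx":0.4,"dy":-8,"dz":0,"spin":-0.2},{"gripper":0.5,"dx":0.6,"dy":-12,"dz":0,"spin":-0.3},{"gripper":0.5,"dx":0.8,"dy":-16,"dz":0,"spin":-0.4},{"gripper":0.5,"dx":1,"dy":-20,"dz":0,"spin":-0.5}]'
python3 -m creep '[{"gripper":0.5,"dx":0.3,"dy":-4,"dz":0,"spin":-0.1},{"gripper":0.5,"dx":0.5,"dy":-8,"dz":0,"spin":-0.1},{"gripper":0.5,"dx":0.7,"dy":-12,"dz":0,"spin":-0.1},{"gripper":0.5,"dx":0.9,"dy":-16,"dz":0,"spin":-0.1},{"gripper":0.5,"dx":1,"dy":-20,"dz":-3,"spin":-0.1}]'
python3 -m creep '[{"gripper":0.5,"dx":0,"dy":-0.5,"dz":-3,"spin":0},{"gripper":0.5,"dx":0,"dy":-0.5,"dz":-6,"spin":0},{"gripper":0.5,"dx":0,"dy":-0.5,"dz":-9,"spin":0},{"gripper":0.5,"dx":0,"dy":-0.5,"dz":-10.5,"spin":0},{"gripper":0.5,"dx":0,"dy":-0.5,"dz":-10.5,"spin":0}]'
python3 -m creep '[{"gripper":0.5,"dx":0,"dy":0,"dz":-0.6,"spin":0},{"gripper":0.5,"dx":0,"dy":0,"dz":-1.2,"spin":0},{"gripper":0.5,"dx":0,"dy":0,"dz":-1.5,"spin":0},{"gripper":0.5,"dx":0,"dy":0,"dz":-1.6,"spin":0},{"gripper":0.5,"dx":0,"dy":0,"dz":-1.6,"spin":0}]'
python3 -m creep '[{"gripper":0.5,"dx":0,"dy":0,"dz":-0.1,"spin":0},{"gripper":0.5,"dx":0,"dy":0,"dz":-0.2,"spin":0},{"gripper":0.5,"dx":0,"dy":0,"dz":-0.2,"spin":0},{"gripper":0.5,"dx":0,"dy":0,"dz":-0.2,"spin":0}]'
```

```text
t: 20.23
ee_pos: [0.51, 0.277, 0.1838]
orientation: [0.001, 0.69, 0.724, 0.003]
contact_force: [0.8, -1.0, -0.6]
grip_width: 0.0528
finger_force: 42.9
t: 20.65
ee_pos: [0.5195, 0.0732, 0.1806]
orientation: [0.001, 0.85, 0.527, 0.001]
contact_force: [0.3, 0.3, -0.9]
grip_width: 0.0527
finger_force: 42.8
t: 21.07
ee_pos: [0.5315, -0.1219, 0.159]
orientation: [0.005, 0.874, 0.486, 0.003]
contact_force: [0.6, 0.7, -0.1]
grip_width: 0.0526
finger_force: 42.9
t: 21.48
ee_pos: [0.5284, -0.123, 0.0472]
orientation: [-0.002, 0.874, 0.486, -0.001]
contact_force: [-0.4, -0.0, -0.8]
grip_width: 0.0532
finger_force: 42.8
t: 21.9
ee_pos: [0.5298, -0.1234, 0.0337]
orientation: [0.0, 0.874, 0.486, 0.0]
contact_force: [-0.6, 0.4, -1.2]
grip_width: 0.0527
finger_force: 42.8
t: 22.23
ee_pos: [0.5297, -0.1234, 0.0314]
orientation: [0.0, 0.874, 0.486, 0.0]
contact_force: [-0.9, -0.4, -1.2]
grip_width: 0.0525
finger_force: 42.8
```

```bash
python3 -m creep '[{"gripper":0.5,"dx":0,"dy":0,"dz":-0.1,"spin":0},{"gripper":0.5,"dx":0,"dy":0,"dz":-0.2,"spin":0},{"gripper":0.5,"dx":0,"dy":0,"dz":-0.3,"spin":0},{"gripper":0.5,"dx":0,"dy":0,"dz":-0.4,"spin":0},{"gripper":0.5,"dx":0,"dy":0,"dz":-0.4,"spin":0}]'
python3 -m creep '[{"gripper":0.5,"dx":0,"dy":0,"dz":-0.1,"spin":0},{"gripper":0.5,"dx":0,"dy":0,"dz":-0.2,"spin":0},{"gripper":0.5,"dx":0,"dy":0,"dz":-0.2,"spin":0}]'
```

```text
t: 22.65
ee_pos: [0.5296, -0.1234, 0.0275]
orientation: [0.0, 0.874, 0.486, 0.0]
contact_force: [-1.3, 0.1, 2.6]
grip_width: 0.0528
finger_force: 43.2
t: 22.9
ee_pos: [0.5296, -0.1234, 0.0274]
orientation: [0.001, 0.874, 0.486, 0.0]
contact_force: [-8.2, 2.2, 23.9]
grip_width: 0.0534
finger_force: 45.5
```

Contact. I'll release, rise, turn +90° and measure.

```bash
python3 -m creep '[{"gripper":0.3,"dx":0,"dy":0,"dz":0.2,"spin":0},{"gripper":-0.5,"dx":0,"dy":0,"dz":0.3,"spin":0},{"gripper":-1,"dx":0,"dy":0,"dz":0.3,"spin":0},{"gripper":-1,"dx":0,"dy":0,"dz":0.3,"spin":0},{"gripper":-1,"dx":0,"dy":0,"dz":0.3,"spin":0}]'
python3 -m creep '[{"gripper":-1,"dx":0,"dy":0,"dz":3,"spin":0},{"gripper":-1,"dx":0,"dy":0,"dz":6,"spin":0.11},{"gripper":-1,"dx":0,"dy":0,"dz":9.8,"spin":0.23},{"gripper":-1,"dx":0,"dy":0,"dz":9.8,"spin":0.35},{"gripper":-1,"dx":0,"dy":0,"dz":9.8,"spin":0.47}]'
python3 -m creep '[{"gripper":-1,"dx":0,"dy":0,"dz":0,"spin":0.12},{"gripper":-1,"dx":0,"dy":0,"dz":0,"spin":0.24},{"gripper":-1,"dx":0,"dy":0,"dz":0,"spin":0.36},{"gripper":-1,"dx":0,"dy":0,"dz":0,"spin":0.48},{"gripper":-1,"dx":0,"dy":0,"dz":0,"spin":0.6}]'
python3 -m creep '[{"gripper":-1,"dx":0,"dy":0,"dz":0,"spin":0.12},{"gripper":-1,"dx":0,"dy":0,"dz":0,"spin":0.24},{"gripper":-1,"dx":0,"dy":0,"dz":0,"spin":0.36},{"gripper":-1,"dx":0,"dy":0,"dz":0,"spin":0.48},{"gripper":-1,"dx":0,"dy":0,"dz":0,"spin":0.5}]'
python3 -m creep '[{"gripper":-1,"dx":0,"dy":0,"dz":0,"spin":0},{"gripper":-1,"dx":0,"dy":0,"dz":0,"spin":0}]'
python3 - w12 .024 '(240,150,400,345)' < blk.py
python3 - <<'E'
from h import *
d=load('w12')
B=blobs(d,[(0,3),(174,180)],140,40,150,(250,160,390,340)); print([(b[0],b[1],plane(d,b[1],.024)[0]) for b in B])
E
```

```text
t: 23.32
ee_pos: [0.5296, -0.1233, 0.028]
orientation: [-0.0, 0.874, 0.486, -0.0]
contact_force: [-0.3, -0.7, -0.5]
grip_width: 0.0852
finger_force: 0.0
t: 23.73
ee_pos: [0.5305, -0.1237, 0.1283]
orientation: [0.002, 0.734, 0.679, 0.001]
contact_force: [-0.7, 0.1, -1.3]
grip_width: 0.0857
finger_force: 0.0
t: 24.15
ee_pos: [0.5296, -0.1233, 0.126]
orientation: [-0.0, 0.501, 0.865, -0.0]
contact_force: [-0.2, 0.2, -0.7]
grip_width: 0.0855
finger_force: 0.0
t: 24.57
ee_pos: [0.5296, -0.1233, 0.126]
orientation: [-0.0, 0.272, 0.962, 0.0]
contact_force: [0.2, -1.1, 0.4]
grip_width: 0.0856
finger_force: 0.0
t: 24.73
ee_pos: [0.5296, -0.1234, 0.1262]
orientation: [-0.0, 0.276, 0.961, 0.0]
contact_force: [0.3, -0.5, -0.1]
grip_width: 0.0854
finger_force: 0.0
tcp [ 0.5296 -0.1233  0.1262] yaw 1.0123
block 527.7931518554688 -122.31535339355469 size 32.84989929199219 55.945884704589844 ang 58.640323638916016 [288 196  61  98]
[(560, array([318.33214286, 279.44642857]), array([ 0.54449902, -0.13269341,  0.024     ]))]
```

```bash
python3 -m creep '[{"gripper":-0.5,"dx":0,"dy":0,"dz":-3.5,"spin":0},{"gripper":-0.5,"dx":0,"dy":0,"dz":-7,"spin":0},{"gripper":-0.5,"dx":0,"dy":0,"dz":-9,"spin":0},{"gripper":-0.5,"dx":0,"dy":0,"dz":-9.8,"spin":0},{"gripper":-0.5,"dx":0,"dy":0,"dz":-9.8,"spin":0}]'
python3 -m creep '[{"gripper":0.3,"dx":0,"dy":0,"dz":0,"spin":0},{"gripper":0.7,"dx":0,"dy":0,"dz":0,"spin":0},{"gripper":0.7,"dx":0,"dy":0,"dz":0,"spin":0},{"gripper":0.7,"dx":0,"dy":0,"dz":0,"spin":0},{"gripper":0.7,"dx":0,"dy":0,"dz":0,"spin":0}]' 40
```

```text
t: 25.2
ee_pos: [0.529, -0.1231, 0.0269]
orientation: [-0.002, 0.275, 0.961, 0.0]
contact_force: [-0.1, -0.0, -0.9]
grip_width: 0.0642
finger_force: 0.0
t: 25.62
ee_pos: [0.5305, -0.1237, 0.03]
orientation: [0.002, 0.274, 0.962, -0.0]
contact_force: [-0.6, -0.2, 7.4]
grip_width: 0.0334
finger_force: 40.9
```

```bash
python3 -m creep '[{"gripper":0.7,"dx":0,"dy":0,"dz":1.5,"spin":0},{"gripper":0.7,"dx":0,"dy":0,"dz":4,"spin":0},{"gripper":0.7,"dx":0,"dy":0,"dz":7,"spin":0},{"gripper":0.7,"dx":-1.5,"dy":-2.5,"dz":9,"spin":0},{"gripper":0.7,"dx":-3.4,"dy":-5.5,"dz":9,"spin":0}]'
python3 -m creep '[{"gripper":0.7,"dx":-1.9,"dy":-3.2,"dz":0,"spin":0},{"gripper":0.7,"dx":-4,"dy":-7,"dz":0,"spin":0},{"gripper":0.7,"dx":-4,"dy":-7,"dz":-2,"spin":0},{"gripper":0.7,"dx":-4,"dy":-7,"dz":-4,"spin":0},{"gripper":0.7,"dx":-4,"dy":-7,"dz":-4,"spin":0}]'
python3 -m creep '[{"gripper":0.7,"dx":0,"dy":0,"dz":0,"spin":0},{"gripper":0.7,"dx":0,"dy":0,"dz":0,"spin":0}]'
python3 - <<'E'
from h import *
d=shot('wrist','w13'); s=sense(); y=s['joints'][0]-s['joints'][5]; t=np.array(s['ee_pos'])[:2]; print(np.round(s['ee_pos'],4),y)
u=np.array([np.sin(y),-np.cos(y)]); w=np.array([-u[1],u[0]])
for A,c,m in blobs(d,[(0,3),(174,180)],140,30,150,(240,150,400,420)): p=plane(d,c,s['ee_pos'][2]-.0055)[0,:2]; print(A,c,(p-t)@u,(p-t)@w)
n=np.array([.4552,-.2481]); print('tcp-nest',(t-n)@u,(t-n)@w)
E
```

```text
t: 26.03
ee_pos: [0.4975, -0.1786, 0.123]
orientation: [0.004, 0.273, 0.962, -0.001]
contact_force: [0.4, -1.3, -1.1]
grip_width: 0.0328
finger_force: 40.1
t: 26.45
ee_pos: [0.4541, -0.2481, 0.0762]
orientation: [-0.002, 0.275, 0.961, 0.001]
contact_force: [-1.3, 1.5, -1.7]
grip_width: 0.0332
finger_force: 40.2
t: 26.62
ee_pos: [0.4562, -0.2483, 0.0795]
orientation: [0.001, 0.274, 0.962, -0.0]
contact_force: [0.3, -0.1, -1.5]
grip_width: 0.0329
finger_force: 40.2
[ 0.4563 -0.2483  0.0796] 1.015897067048647
2404 [317.87603993 206.60066556] -0.042982064730361494 -0.0008881259929089809
1314 [315.83409437 373.57686454] 0.016092169309403874 -0.0015538596485691043
tcp-nest 0.0010706157251538812 0.0003898806360654799
```

```bash
python3 -m creep '[{"gripper":0.7,"dx":0,"dy":0,"dz":-1,"spin":0},{"gripper":0.7,"dx":0,"dy":0,"dz":-2,"spin":0},{"gripper":0.7,"dx":0,"dy":0,"dz":-3,"spin":0},{"gripper":0.7,"dx":0,"dy":0,"dz":-3.5,"spin":0},{"gripper":0.7,"dx":0,"dy":0,"dz":-3.8,"spin":0}]'
python3 -m creep '[{"gripper":0.7,"dx":0,"dy":0,"dz":0,"spin":0},{"gripper":0.7,"dx":0,"dy":0,"dz":-0.2,"spin":0},{"gripper":0.7,"dx":0,"dy":0,"dz":-0.4,"spin":0},{"gripper":0.7,"dx":0,"dy":0,"dz":-0.6,"spin":0},{"gripper":0.7,"dx":0,"dy":0,"dz":-0.6,"spin":0}]'
python3 -m creep '[{"gripper":0.7,"dx":0,"dy":0,"dz":-0.1,"spin":0},{"gripper":0.7,"dx":0,"dy":0,"dz":-0.2,"spin":0},{"gripper":0.7,"dx":0,"dy":0,"dz":-0.2,"spin":0},{"gripper":0.7,"dx":0,"dy":0,"dz":-0.2,"spin":0}]'
```

```text
t: 27.08
ee_pos: [0.4555, -0.2481, 0.0395]
orientation: [-0.001, 0.274, 0.962, 0.0]
contact_force: [-0.2, 0.6, -0.4]
grip_width: 0.0326
finger_force: 40.2
t: 27.5
ee_pos: [0.4556, -0.2484, 0.0342]
orientation: [-0.0, 0.274, 0.962, 0.0]
contact_force: [-0.7, -1.3, -0.5]
grip_width: 0.0333
finger_force: 40.2
t: 27.83
ee_pos: [0.4557, -0.2484, 0.034]
orientation: [0.001, 0.274, 0.962, -0.0]
contact_force: [-4.9, 4.3, 16.4]
grip_width: 0.0329
finger_force: 42.3
```

Seated at 34 mm, as expected (4 mm seat + 30 mm). I'll release, rise and check.

```bash
python3 -m creep '[{"gripper":0.3,"dx":0,"dy":0,"dz":0.1,"spin":0},{"gripper":-0.3,"dx":0,"dy":0,"dz":0.2,"spin":0},{"gripper":-0.4,"dx":0,"dy":0,"dz":0.2,"spin":0},{"gripper":-0.4,"dx":0,"dy":0,"dz":0.2,"spin":0},{"gripper":-0.4,"dx":0,"dy":0,"dz":0.2,"spin":0}]'
python3 -m creep '[{"gripper":-0.5,"dx":0,"dy":0,"dz":1.5,"spin":0},{"gripper":-0.5,"dx":0,"dy":0,"dz":4,"spin":0},{"gripper":-0.7,"dx":0,"dy":0,"dz":8,"spin":0},{"gripper":-1,"dx":0,"dy":0,"dz":10,"spin":0},{"gripper":-1,"dx":0,"dy":0,"dz":10,"spin":0}]'
python3 -m creep '[{"gripper":-1,"dx":0,"dy":0,"dz":0,"spin":0},{"gripper":-1,"dx":0,"dy":0,"dz":0,"spin":0},{"gripper":-1,"dx":0,"dy":0,"dz":0,"spin":0}]'
python3 - <<'E'
from h import *
np.set_printoptions(precision=4,suppress=True)
d=shot('wrist','w14'); s=sense(); y=s['joints'][0]-s['joints'][5]; n=np.array([.4552,-.2481]); print(np.round(s['ee_pos'],4))
u=np.array([np.sin(y),-np.cos(y)]); w=np.array([-u[1],u[0]])
for A,c,m in blobs(d,[(0,3),(174,180)],140,30,100,(230,100,410,345)): p=plane(d,c,.028)[0,:2]; print(A,c,(p-n)@u,(p-n)@w)
f=R.from_quat(d['rotation'],scalar_first=True).as_matrix()[:,2]
for q in [(300,215),(333,215),(300,285),(333,285),(316,250)]:
    o,r=ray(d,q); print(q,(o+r[0]*d['depth'][q[1],q[0]]/-(r[0]@f))[2])
a=shot('scene','sc2'); b=shot('side','sd2'); a0,b0=load('scene'),load('side')
for n,x,x0,roi in [('sc bottle/tin',a,a0,(270,180,350,280)),('sc brush',a,a0,(340,270,405,355)),('sd',b,b0,(250,160,390,320)),('sd button',b,b0,(205,310,295,390))]:
    D=cv2.absdiff(x['image'],x0['image']).max(2)[roi[1]:roi[3],roi[0]:roi[2]]; print(n,'changed px',(D>60).sum(),'of',D.size)
for d2,roi in ((a,(365,155,405,200)),(b,(220,320,285,375))): print([(q[0],q[1],plane(d2,q[1],.05)[0]) for q in blobs(d2,[(5,14)],180,60,20,roi)])
for hue,h in [('or',[(5,14)]),('gr',[(45,85)])]: pass
E
```

```text
t: 28.25
ee_pos: [0.4557, -0.2484, 0.0342]
orientation: [-0.0, 0.274, 0.962, 0.0]
contact_force: [0.5, 0.3, -0.2]
grip_width: 0.0597
finger_force: 0.0
t: 28.67
ee_pos: [0.4571, -0.2495, 0.1384]
orientation: [0.004, 0.274, 0.962, -0.002]
contact_force: [0.2, -0.0, 0.0]
grip_width: 0.0853
finger_force: 0.0
t: 28.92
ee_pos: [0.4552, -0.248, 0.133]
orientation: [-0.001, 0.274, 0.962, 0.001]
contact_force: [-0.3, 0.8, -0.7]
grip_width: 0.0853
finger_force: 0.0
[ 0.4552 -0.248   0.1331]
1223 [317.7751 189.6092] -0.03350147654201337 -0.00023296578371397855
1127 [316.9654 302.1464] 0.03237319558253933 -0.0006499650026641619
552 [315.4819 277.5833] 0.01712654973501529 -0.0015060586323245183
359 [281.4039 237.2953] -0.006774417625996535 -0.02051571461926717
321 [352.9782 237.3645] -0.006708741595826874 0.019447608816821598
(300, 215) 0.029908945599856795
(333, 215) 0.02837573668561766
(300, 285) 0.028261372200684892
(333, 285) 0.026617735514298774
(316, 250) 0.030282347837343737
sc bottle/tin changed px 2218 of 8000
sc brush changed px 0 of 5525
sd changed px 1940 of 22400
sd button changed px 1904 of 7200
[(42, array([389.0714, 168.    ]), array([0.507 , 0.2689, 0.05  ])), (23, array([393.913 , 181.4783]), array([0.5503, 0.2445, 0.05  ]))]
[(101, array([247.3564, 337.4356]), array([0.5179, 0.2591, 0.05  ])), (52, array([257.0769, 351.8077]), array([0.4832, 0.2642, 0.05  ]))]
```

```bash
python3 - <<'E'
from h import *
np.set_printoptions(precision=2,suppress=True)
for t,t2,roi in [('scene','sc2',(315,222,345,245)),('side','sd2',(305,198,330,218))]:
    print([blobs(load(x),[(0,6),(172,180)],150,60,10,roi)[0][:2] for x in (t,t2)])
# tin: best shift of its edges between first and last pictures
for t,t2,(x0,y0,x1,y1) in [('scene','sc2',(278,182,316,222)),('side','sd2',(342,272,386,320))]:
    g=[cv2.Canny(cv2.cvtColor(load(x)['image'],cv2.COLOR_RGB2GRAY),40,120) for x in (t,t2)]
    r=cv2.matchTemplate(cv2.GaussianBlur(g[1],(0,0),1)[y0-8:y1+8,x0-8:x1+8],cv2.GaussianBlur(g[0],(0,0),1)[y0:y1,x0:x1],cv2.TM_CCOEFF_NORMED); print('tin shift',np.subtract(cv2.minMaxLoc(r)[3],8),r.max())
for t in ('w7','w11'):
    d=load(t); B=blobs(d,[(5,12)],200,40,200,(240,165,400,345)); 
    B=max((b for b in B if abs(plane(d,b[1],.045)[0,1]-.258)<.02),key=lambda b:b[0]); m=B[2].astype(np.uint8)
    P=plane(d,np.argwhere(m)[:,::-1],.045)[:,:2]; v=np.linalg.svd(P-P.mean(0),full_matrices=False)[2][0]; print(t,'bar yaw',np.degrees(np.arctan2(v[1],v[0]))%180)
E
```

```text
[(91, array([328.44, 232.98])), (94, array([328.43, 233.  ]))]
[(65, array([316.92, 206.8 ])), (69, array([316.9 , 206.96]))]
tin shift [0 0] 0.7192194
tin shift [0 0] 0.66476995
w7 bar yaw 178.398995542143
w11 bar yaw 178.64802842114784
```

```bash
python3 -c "
from cell import *
print(close_job())"
```

```text
the job is handed in; nothing more can be done
None
```

The turn-button is open at its stop, the green-dotted block sits in the green nest and the red-dotted block in the red nest, both face up and flat. My checks showed the bottle, tin and brush unmoved, and I handed the job in at about 29 s; the hand-in returned no verdict.

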